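Seat the core-temperature probe in its slanted check well

ROBOT

A 7-joint arm with a two-finger parallel gripper is mounted at the origin on the work surface. World frame = base frame: x ahead of the robot, y to its left, z up, the work surface at z = 0. Lengths are in m, angles in rad, forces in N, time in s.
With the tool pointing down it reaches from about 0.425 to 1.025 m from the base axis. Payload 3.6 kg.
Tool frame: the origin (TCP) lies at the very end of the fingers, on their centre line; the grasp point (between the pads) lies 19 mm behind it; z points along the fingers, y is the line along which they close (so a half turn about z gives the same grasp; the last joint's range is limited). The gripper opens to 85 mm and grips with 20 to 120 N. Pads are 22 mm wide; open, the fingers measure 114 mm over their backs; the gripper's body (76 mm by 85 mm) begins 54 mm behind the grasp point. The pads swing forward as they close: fully open they stand 13 mm farther back than shut.
Start: joints at [1.093, 0.591, 0.048, 1.609, -0.033, 0.943, -0.034], TCP at [0.271, -0.672, 0.231] pointing down, gripper open.
Joint ranges: [-2.69, 2.69], [-0.47, 2.24], [-1.27, 1.36], [0.19, 2.51], [-1.53, 4.68], [0.08, 2.07], [-3.09, 3.09]. Speed limits (rad/s): [2.57, 2.57, 3.14, 3.14, 3.14, 3.14, 3.14].

INTERFACE

Orientations are given as [roll, pitch, yaw] about the fixed x, y, z axes, in that order (R = Rz(yaw) Ry(pitch) Rx(roll)).
In Python, from rig import ctrl gives the robot as it stands.
- The arm moves only by the tool carry_out, never from a script. Its argument "targets" is a list of rows, each an object with "delta_pos": the shift along the tool's x, y, z as a fraction of full scale, a list of three; "angular": the turn, a rotation vector about the tool's x, y, z as a fraction of full scale, a list of three; "gripper": the opening, from 0 (shut) to 1 (fully open). In form: [{"delta_pos": [tx, ty, tz], "angular": [wx, wy, wz], "gripper": gripper}, ...]. A call has 1 to 8 rows; each row is the pose to reach, as a shift and turn from the pose commanded when the call began, along the tool's axes at that moment; what a row does not reach only later rows make up. Full scale, the value 1, is 0.2 m for a shift and pi/2 rad for a turn. A row lasts 1/10 s, in which the tool goes at most 50 mm and 8.59 degrees, less where a joint would pass 70% of its speed; a pose out of reach is approached as far as the arm can. A call with a number of a shift or a turn outside -1 to 1 is refused whole. A call with a gripper value outside its range is refused whole. The fingers move at their own pace and stop on an object; the grip force is fixed at half the most. Time passes only in rows, so rows that repeat a pose let the fingers close. It gives the time, the measured TCP pose, the force, the opening and the grip force at its end, in the units of the state.
- ctrl.sense(): the state, without advancing time (a new reading comes with each control period).
- ctrl.camera(name): name is "side" or "top"; returns a dict with "frame" (384x512x3 uint8, red, green, blue), "camera_matrix" (3x3 intrinsics, pixels), "distortion" ([k1, k2, p1, p2, k3] as OpenCV has them; the pictures are not rectified), "R" (3x3) and "t" (3): a world point X has camera coordinates R X + t. Camera axes: x right, y down, z forward; pixel columns grow to the right and rows downward; lengths in m; the calibration is good to about 2 mm. A picture is of the moment at which its call begins. There is no depth.
- ctrl.job_done(): hands the job in; it is judged then, once.
The state is a dict: "time_s": time; "joint_positions": joint angles; "qd": joint speeds; "tau": joint torques, N m; "ee_pos": TCP position; "orientation": TCP orientation; "ft_force": force on the tool from outside, world axes, zero at the start; "wrist_torque": the same for the moment, N m; "grip_width": opening from 0.0 (shut) to 1.0 (fully open); "grip_force": force on a finger pad.
Only numpy, scipy, OpenCV 4.12 (cv2) and the standard library are available. Lean on these libraries where they do the work, as an engineer would, in place of code of your own. Each camera call takes 0.05 s, during which the arm holds its last target. There are 200 camera calls.

TASK

Take the green-handled thermometer probe out of the stand and put its stem into the slanted well of the green check station, then push it in fully home, past the stiff plunger inside, until its black collar sits flush on the block, and let go. Leave the orange probe standing where it is.

Things in the scene. Friction and masses are not known exactly. Their poses are not given: they have to be found in the camera images.
- green_probe: green probe, 70 g, at first upright in either hole of the stand, collar on its top. Origin: on its axis at the underside of the black collar (30 mm diameter, 6 thick); z from stem to handle. Square handle 22 x 22 mm, faces across x and y, 6 to 60 mm above the origin; below it a steel stem 8 mm in diameter, 80 long, last 12 mm tapering to a 3 mm tip.
- orange_probe: orange probe, 70 g, upright in the stand's other hole. Origin: on its axis at the underside of the black collar (30 mm diameter, 6 thick); z from stem to handle. Square handle 22 x 22 mm, faces across x and y, 6 to 60 mm above the origin; below it a steel stem 8 mm in diameter, 80 long, last 12 mm tapering to a 3 mm tip.
- stand: aluminium probe stand, fixed: a 60 x 200 mm top plate (12 mm thick, top at 100 mm) on two end walls. Origin: on the table, middle of the stand; z up, its y along the long side. Its two 12 mm through holes are on its y axis, 55 mm either side of the middle.
- green_station: green check station, fixed: dark base 160 x 110 mm, 20 mm high, white housing (top at 102 mm) at its +x end, green slanted well block at its -x end. Origin: on the table, middle; z up. Down in the well a friction-held plunger meets the probe's tip when the collar is still 6 to 12 mm proud (unseen, varies); it yields at about 7 N and stays where pushed. A probe just dropped in stays proud.
- green_well: green block (50 x 50 mm, 100 mm long) leaning 34 deg (0.6 rad) from vertical to its station's -x side. Origin: centre of the well's round mouth, level with the block's flat upper end, 125 mm above the table; z is the well's axis, pointing out of the mouth. Well 11 mm in diameter, 3 mm chamfer; the probe's collar on the flat end is the real stop.
- orange_station: orange check station, fixed: dark base 160 x 110 mm, 20 mm high, white housing (top at 102 mm) at its +x end, orange slanted well block at its -x end. Origin: on the table, middle; z up. Down in the well a friction-held plunger meets the probe's tip when the collar is still 6 to 12 mm proud (unseen, varies); it yields at about 7 N and stays where pushed. A probe just dropped in stays proud.
- orange_well: orange block (50 x 50 mm, 100 mm long) leaning 34 deg (0.6 rad) from vertical to its station's -x side. Origin: centre of the well's round mouth, level with the block's flat upper end, 125 mm above the table; z is the well's axis, pointing out of the mouth. Well 11 mm in diameter, 3 mm chamfer; the probe's collar on the flat end is the real stop.

How it is judged:
By the outcome, as a careful person would: the job done as asked, in the order asked, and still so for the second after the job is handed in, with the robot touching nothing.
It also fails if it takes over 45 s, if anything falls off the work surface, if the arm or the gripper's body presses on something with over 40 N, if the wrist force passes 120 N, or if a joint passes its speed limit or range.

## Working session

There is one attempt and no reset: what is moved stays moved. The work goes in short steps, Python scripts to look and compute and a tool call to move; the robot and the scene stay as the last step left them, time stands still between calls to the robot, and variables do not carry over. Pictures are saved under pics/ and viewed, at most 13 in all, crops included, and the job is handed in when it is done.

Besides the shell and the picture viewer there is one more tool, called as name(argument=value, ...) on one line, values as JSON. carry_out: Moves the arm, as the interface text tells. Shift numbers are shares of 0.2 m and turn numbers shares of pi/2 rad, none past 1 either way. Its arguments: {"type":"object","properties":{"targets":{"type":"array","items":{"type":"object","properties":{"delta_pos":{"type":"array","items":{"type":"number"}},"angular":{"type":"array","items":{"type":"number"}},"gripper":{"type":"number"}}}}},"required":["targets"]}

```bash
mkdir -p pics; python3 - <<'E'
from rig import ctrl
import cv2,numpy as np,pickle
d={}
for n in("side","top"):
    c=ctrl.camera(n); d[n]=c; cv2.imwrite(f"pics/{n}0.png",cv2.cvtColor(c["frame"],cv2.COLOR_RGB2BGR))
    print(n,np.round(c["camera_matrix"],1).tolist(),c["distortion"],np.round(c["R"],3).tolist(),np.round(c["t"],3).tolist())
pickle.dump(d,open("cams0.pkl","wb"))
print(ctrl.sense())
E
```

```text
side [[499.5, 0.0, 250.6], [0.0, 499.5, 191.5], [0.0, 0.0, 1.0]] [-0.06210889  0.          0.          0.          0.        ] [[-0.671, -0.741, 0.002], [-0.532, 0.48, -0.697], [0.516, -0.469, -0.717]] [0.346, 0.378, 0.98]
top [[460.0, 0.0, 257.0], [0.0, 460.0, 194.9], [0.0, 0.0, 1.0]] [0.01278854 0.         0.         0.         0.        ] [[-0.007, -1.0, -0.002], [-0.983, 0.008, -0.183], [0.183, 0.001, -0.983]] [-0.026, 0.551, 0.994]
{'time_s': 0.1, 'joint_positions': array([ 1.09351112,  0.59204329,  0.04825454,  1.60969493, -0.03329417,
        0.94269739, -0.03369936]), 'qd': array([ 2.10737284e-03, -3.23825329e-03, -2.00824623e-04, -2.80348359e-03,
       -2.04291460e-03,  1.85790647e-05, -4.45502720e-04]), 'tau': array([ 5.06504482e-03, -5.49991715e+01,  1.55303422e+00, -1.98823500e+01,
        9.65980900e-03,  3.80970552e-03,  1.50716482e-05]), 'ee_pos': array([ 0.27122146, -0.67155185,  0.23024214]), 'orientation': array([-3.13955528e+00,  9.21554181e-05,  3.83910971e-01]), 'ft_force': array([ 0.10415167, -0.44261018, -0.55298499]), 'wrist_torque': array([-0.03940392,  0.00073033,  0.03854455]), 'grip_force': 0.0, 'grip_width': 0.9984288618786463}
```

View pics/side0.png

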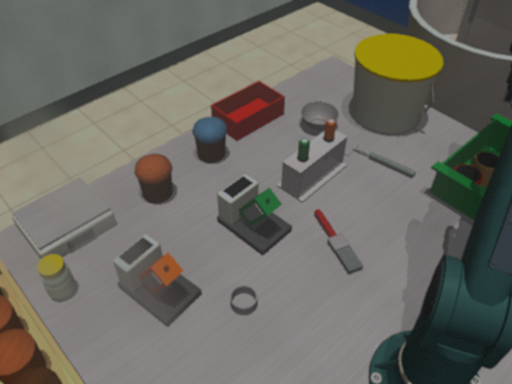

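View pics/top0.png

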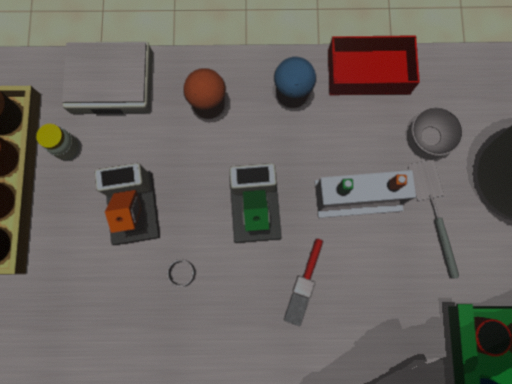

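The side view shows the green probe at about (303,148), the orange probe at (330,130) and the green well face at (267,201). In the top view they are at (346,185), (399,181) and (257,213). Next I'll measure them and enlarge the crops.

```bash
cat > h.py <<'E'
import cv2,numpy as np
def ray(c,p):
    u=cv2.undistortPoints(np.array([[p]],float),c["camera_matrix"],c["distortion"])[0,0]
    R=np.array(c["R"]);t=np.array(c["t"]); d=R.T@np.array([u[0],u[1],1.]); return -R.T@t,d/np.linalg.norm(d)
def plane(c,p,z):
    o,d=ray(c,p); return o+d*(z-o[2])/d[2]
def tri(c1,p1,c2,p2):
    o1,d1=ray(c1,p1);o2,d2=ray(c2,p2)
    s=np.linalg.lstsq(np.c_[d1,-d2],o2-o1,rcond=None)[0]
    a,b=o1+s[0]*d1,o2+s[1]*d2; return (a+b)/2,np.linalg.norm(a-b)
def proj(c,X):
    return cv2.projectPoints(np.array(X,float).reshape(-1,3),cv2.Rodrigues(np.array(c["R"]))[0],np.array(c["t"]),c["camera_matrix"],c["distortion"])[0][:,0]
def blobs(c,lo,hi,amin=30):
    m=cv2.inRange(cv2.cvtColor(c["frame"],cv2.COLOR_RGB2HSV),lo,hi)
    n,l,s,ce=cv2.connectedComponentsWithStats(m)
    return [(s[i].tolist(),ce[i].round(2).tolist(),l==i) for i in range(1,n) if s[i][4]>amin]
E
python3 - <<'E'
import pickle,cv2,numpy as np
from h import *
d=pickle.load(open("cams0.pkl","rb"))
for n in d:
    for nm,lo,hi in(("green",(45,90,40),(85,255,255)),("orange",(3,120,60),(16,255,255))):
        print(n,nm,[(b[0],b[1]) for b in blobs(d[n],lo,hi)])
    
def crop(n,x,y,w,h,s):
    return cv2.resize(cv2.cvtColor(d[n]["frame"],cv2.COLOR_RGB2BGR)[y:y+h,x:x+w],None,fx=s,fy=s,interpolation=cv2.INTER_CUBIC)
a=np.hstack([crop("top",225,155,65,95,6),crop("side",210,165,65,95,6)])
b=np.hstack([crop("top",310,160,110,65,3.6),crop("side",270,110,110,95,3.6)[:234]])
cv2.imwrite("pics/a.png",a);cv2.imwrite("pics/b.png",b);print(a.shape,b.shape)
E
```

```text
side green [([433, 113, 79, 107, 2974], [470.85, 166.64]), ([252, 189, 29, 27, 404], [267.05, 201.53])]
side orange [([212, 82, 69, 37, 683], [243.83, 97.37]), ([326, 121, 10, 19, 132], [329.56, 129.41]), ([136, 155, 35, 27, 719], [152.3, 167.66]), ([151, 253, 32, 33, 574], [166.34, 268.98]), ([0, 295, 56, 89, 2433], [17.35, 351.79])]
top green [([342, 179, 11, 11, 65], [346.42, 184.63]), ([243, 190, 26, 41, 927], [255.38, 210.42]), ([457, 304, 55, 80, 2445], [483.03, 345.09])]
top orange [([332, 36, 54, 3, 68], [354.84, 36.34]), ([184, 69, 41, 39, 1234], [203.68, 87.95]), ([395, 175, 11, 11, 53], [399.09, 181.25]), ([105, 190, 31, 43, 969], [120.05, 211.63])]
(570, 780, 3) (234, 792, 3)
```

View pics/a.png

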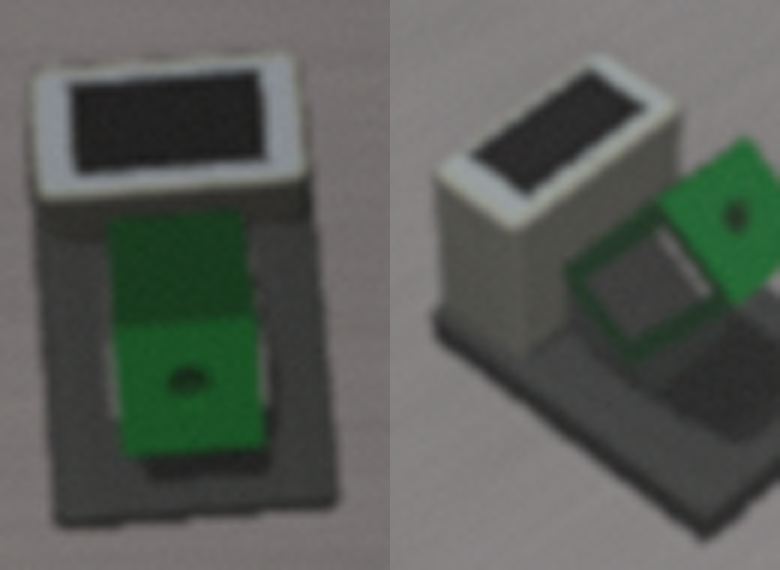

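View pics/b.png

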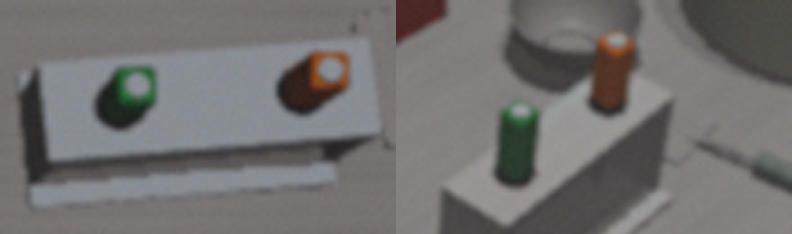

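In the crops the well mouth is at top px (255.8,217.9) and side px (267.6,200.6). The white caps of both handles are visible in both views.

```bash
python3 - <<'E'
import pickle
from h import *
d=pickle.load(open("cams0.pkl","rb"));T,S=d["top"],d["side"]
print("mouth tri",tri(T,(255.75,217.9),S,(267.6,200.6)),"top plane",plane(T,(255.75,217.9),.125),"side",plane(S,(267.6,200.6),.125))
def white(c,x,y,w,h):
    g=c["frame"][y:y+h,x:x+w].astype(int); m=(g.min(2)>150).astype(np.uint8)
    n,l,s,ce=cv2.connectedComponentsWithStats(m); return [(s[i,4],(ce[i]+[x,y]).round(2)) for i in range(1,n) if s[i,4]>2], g.min(2).max()
for k,a,b in(("g",(340,176,16,16),(296,134,16,16)),("o",(393,172,16,14),(324,116,14,14))):
    wa,wb=white(T,*a),white(S,*b); print(k,wa,wb)
    if wa[0] and wb[0]:
        p,q=max(wa[0],key=lambda t:t[0])[1],max(wb[0],key=lambda t:t[0])[1]
        print(tri(T,p,S,q),plane(T,p,.160),plane(S,q,.160))
# block face: bright green (top cam)
for n,c in d.items():
    x,y,w,h=((235,180,45,55) if n=="top" else (245,180,45,45))
    hsv=cv2.cvtColor(c["frame"],cv2.COLOR_RGB2HSV)
    m=cv2.inRange(hsv,(45,90,78),(85,255,255)); mm=np.zeros_like(m); mm[y:y+h,x:x+w]=m[y:y+h,x:x+w]
    cn=max(cv2.findContours(mm,0,2)[0],key=cv2.contourArea); r=cv2.minAreaRect(cn); print(n,r,cv2.contourArea(cn), "hull moments", [round(cv2.moments(cv2.convexHull(cn))[k]/cv2.moments(cv2.convexHull(cn))["m00"],2) for k in("m10","m01")])
# station yaw: from image-a crop points (white housing top edges z=.102, base front edge z=.02, block face edges)
f=lambda u,v:(225+(u+.5)/6-.5,155+(v+.5)/6-.5)
for nm,p,q,z in(("housing near edge",(42,196),(303,180),.102),("housing far",(40,72),(295,55),.102),("base front",(57,522),(335,500),.02),("face upper edge",(115,325),(257,317),.139),("face lower",(126,454),(268,442),.111)):
    P,Q=plane(T,f(*p),z),plane(T,f(*q),z); v=Q-P; print(nm,P.round(4),Q.round(4),"len",np.linalg.norm(v).round(4),"yaw",np.arctan2(v[0],-v[1]).round(3))
g=lambda u,v:(310+(u+.5)/3.6-.5,160+(v+.5)/3.6-.5)
for nm,p,q,z in(("stand far",(40,65),(365,38),.1),("stand near",(50,162),(382,133),.1)):
    P,Q=plane(T,g(*p),z),plane(T,g(*q),z); v=Q-P; print(nm,P.round(4),Q.round(4),"len",np.linalg.norm(v).round(4),"yaw",np.arctan2(v[0],-v[1]).round(3))
E
```

```text
mouth tri (array([ 0.48837561, -0.02774938,  0.12031616]), np.float64(0.0011369141205379992)) top plane [ 0.48819588 -0.02741812  0.125     ] side [ 0.48478551 -0.02493835  0.125     ]
g ([], np.int64(140)) ([(np.int32(3), array([311., 144.]))], np.int64(153))
o ([], np.int64(139)) ([], np.int64(148))
side ((267.70001220703125, 201.1000213623047), (22.200000762939453, 18.200000762939453), 53.13010025024414) 356.5 hull moments [267.45, 201.26]
top ((256.0445556640625, 218.94554138183594), (20.000247955322266, 23.18436622619629), 84.2894058227539) 417.5 hull moments [255.83, 218.77]
housing near edge [0.5585 0.0245 0.102 ] [ 0.5637 -0.0697  0.102 ] len 0.0944 yaw 0.055
housing far [0.6046 0.0254 0.102 ] [ 0.6102 -0.0674  0.102 ] len 0.093 yaw 0.061
base front [0.448  0.0231 0.02  ] [ 0.4556 -0.0834  0.02  ] len 0.1067 yaw 0.071
face upper edge [ 0.5055 -0.0028  0.139 ] [ 0.5079 -0.0517  0.139 ] len 0.0489 yaw 0.049
face lower [ 0.464  -0.0058  0.111 ] [ 0.4679 -0.0557  0.111 ] len 0.0501 yaw 0.077
stand far [ 0.5787 -0.1693  0.1   ] [ 0.5938 -0.3663  0.1   ] len 0.1976 yaw 0.077
stand near [ 0.5192 -0.1734  0.1   ] [ 0.5353 -0.3725  0.1   ] len 0.1997 yaw 0.081
```

```bash
cat >> h.py <<'E'
from scipy.spatial.transform import Rotation as Ro
def delta(s,p,R):
    R0=Ro.from_euler("xyz",s["orientation"])
    return (R0.inv().apply(np.array(p)-s["ee_pos"])/.2).round(4),((R0.inv()*R).as_rotvec()/(np.pi/2)).round(4)
def down(yaw): return Ro.from_euler("xyz",[np.pi,0,yaw])
E
python3 - <<'E'
import pickle
from h import *
from rig import ctrl
d=pickle.load(open("cams0.pkl","rb"));T,S=d["top"],d["side"]
p,q=(347.7,183.2),(304.1,141.0)
print(tri(T,p,S,q),plane(T,p,.16),plane(S,q,.16))
P=(.5525,-.2156,.16); print(proj(T,P),proj(S,P))
s=ctrl.sense(); print(delta(s,(.5525,-.2156,.24),down(.079)))
E
```

```text
(array([ 0.5546675 , -0.21701303,  0.15240098]), np.float64(0.0006039471890507918)) [ 0.55330551 -0.21530677  0.16      ] [ 0.54855934 -0.21015573  0.16      ]
[[347.86126088 183.58593721]] [[304.45487137 139.31088872]]
(array([ 2.1579, -1.5871, -0.0458]), array([-0.0013,  0.0003,  0.1941]))
```

carry_out(targets=[{"delta_pos":[0.2,-0.15,0],"angular":[0,0,0.05],"gripper":0.6},{"delta_pos":[0.4,-0.3,-0.01],"angular":[0,0,0.1],"gripper":0.6},{"delta_pos":[0.6,-0.45,-0.02],"angular":[0,0,0.15],"gripper":0.6},{"delta_pos":[0.8,-0.6,-0.04],"angular":[0,0,0.194],"gripper":0.6},{"delta_pos":[1,-0.74,-0.045],"angular":[0,0,0.194],"gripper":0.6},{"delta_pos":[1,-0.74,-0.045],"angular":[0,0,0.194],"gripper":0.6},{"delta_pos":[1,-0.74,-0.045],"angular":[0,0,0.194],"gripper":0.6}])

```text
time_s: 0.8
ee_pos: [0.4028, -0.4582, 0.2401]
orientation: [-3.141, 0.0, 0.083]
ft_force: [-0.6, -0.2, -0.1]
grip_width: 0.6
grip_force: 0.0
```

```bash
python3 - <<'E'
from h import *
from rig import ctrl
s=ctrl.sense(); print(s["ee_pos"],s["orientation"],s["joint_positions"].round(2),delta(s,(.552,-.2145,.22),down(.079)))
E
```

```text
[ 0.40277153 -0.45821507  0.2400591 ] [-3.14075397e+00  1.93681805e-04  8.34896492e-02] [ 0.69  0.44  0.11  1.87 -0.06  0.84 -0.65] (array([ 0.8452, -1.152 ,  0.1011]), array([-0.0005,  0.0001,  0.0029]))
```

carry_out(targets=[{"delta_pos":[0.17,-0.2,0],"angular":[0,0,0],"gripper":0.6},{"delta_pos":[0.34,-0.4,0],"angular":[0,0,0],"gripper":0.6},{"delta_pos":[0.51,-0.6,0],"angular":[0,0,0],"gripper":0.6},{"delta_pos":[0.68,-0.8,0],"angular":[0,0,0],"gripper":0.6},{"delta_pos":[0.845,-1,0.05],"angular":[0,0,0],"gripper":0.6},{"delta_pos":[0.845,-1,0.05],"angular":[0,0,0],"gripper":0.6},{"delta_pos":[0.845,-1,0.05],"angular":[0,0,0],"gripper":0.6}])

```text
time_s: 1.5
ee_pos: [0.5551, -0.246, 0.2295]
orientation: [-3.141, 0.001, 0.082]
ft_force: [0.5, -0.3, -0.5]
grip_width: 0.599
grip_force: 0.0
```

```bash
python3 - <<'E'
from h import *
from rig import ctrl
s=ctrl.sense(); print(s["ee_pos"],s["orientation"],delta(s,(.552,-.2145,.19),down(.079)),delta(s,(.552,-.2145,.119),down(.079)))
E
```

```text
[ 0.55510689 -0.24600881  0.22950475] [-3.14074038e+00  7.16167775e-04  8.24162395e-02] (array([-0.0024, -0.1581,  0.1977]), array([-0.0005,  0.0005,  0.0022])) (array([-0.0021, -0.1578,  0.5527]), array([-0.0005,  0.0005,  0.0022]))
```

carry_out(targets=[{"delta_pos":[-0.002,-0.158,0.05],"angular":[0,0,0],"gripper":0.6},{"delta_pos":[-0.002,-0.158,0.2],"angular":[0,0,0],"gripper":0.6},{"delta_pos":[-0.002,-0.158,0.3],"angular":[0,0,0],"gripper":0.6},{"delta_pos":[-0.002,-0.158,0.4],"angular":[0,0,0],"gripper":0.6},{"delta_pos":[-0.002,-0.158,0.5],"angular":[0,0,0],"gripper":0.6},{"delta_pos":[-0.002,-0.158,0.553],"angular":[0,0,0],"gripper":0.6},{"delta_pos":[-0.002,-0.158,0.553],"angular":[0,0,0],"gripper":0.6}])

```text
time_s: 2.2
ee_pos: [0.549, -0.2185, 0.1184]
orientation: [3.141, 0.004, 0.075]
ft_force: [-0.3, -0.5, 1.0]
grip_width: 0.6
grip_force: 0.0
```

```bash
python3 - <<'E'
from h import *
from rig import ctrl
T,S=ctrl.camera("top"),ctrl.camera("side")
k=lambda c,x,y,w,h,s:cv2.resize(cv2.cvtColor(c["frame"],cv2.COLOR_RGB2BGR)[y:y+h,x:x+w],None,fx=s,fy=s,interpolation=cv2.INTER_CUBIC)
cv2.imwrite("pics/c.png",np.hstack([k(T,300,130,100,100,4),k(S,255,90,100,100,4)])); print(ctrl.sense()["ee_pos"],ctrl.sense()["ft_force"])
E
```

```text
[ 0.55094868 -0.21782002  0.12014417] [ 0.05272533 -0.89264496  1.14165602]
```

View pics/c.png

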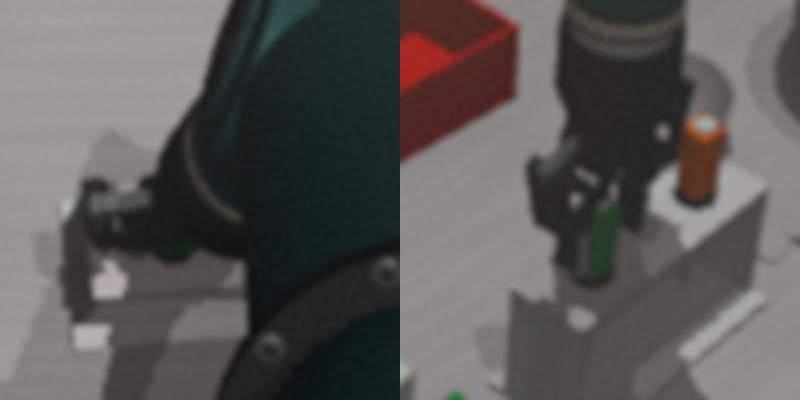

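In the side view the handle (crop about (605,235)) sits between the two fingers, so I'll close the gripper.

carry_out(targets=[{"delta_pos":[0,0,0],"angular":[0,0,0],"gripper":0.3},{"delta_pos":[0,0,0],"angular":[0,0,0],"gripper":0.0},{"delta_pos":[0,0,0],"angular":[0,0,0],"gripper":0.0},{"delta_pos":[0,0,0],"angular":[0,0,0],"gripper":0.0},{"delta_pos":[0,0,0],"angular":[0,0,0],"gripper":0.0},{"delta_pos":[0,0,0],"angular":[0,0,0],"gripper":0.0}])

```text
time_s: 2.9
ee_pos: [0.5519, -0.2164, 0.1208]
orientation: [3.141, -0.002, 0.079]
ft_force: [-1.8, 0.7, 5.7]
grip_width: 0.253
grip_force: 59.0
```

carry_out(targets=[{"delta_pos":[0,0,-0.05],"angular":[0,0,0],"gripper":0.0},{"delta_pos":[0,0,-0.15],"angular":[0,0,0],"gripper":0.0},{"delta_pos":[0,0,-0.3],"angular":[0,0,0],"gripper":0.0},{"delta_pos":[0,0,-0.5],"angular":[0,0,0],"gripper":0.0},{"delta_pos":[0,0,-0.7],"angular":[0,0,0],"gripper":0.0},{"delta_pos":[0,0,-0.85],"angular":[0,0,0],"gripper":0.0},{"delta_pos":[0,0,-0.85],"angular":[0,0,0],"gripper":0.0}])

```text
time_s: 3.6
ee_pos: [0.5541, -0.2168, 0.2951]
orientation: [3.138, -0.009, 0.079]
ft_force: [-0.2, -0.6, -0.4]
grip_width: 0.25
grip_force: 58.8
```

```bash
cat >> h.py <<'E'
Y=.06; M=np.array([.487,-.027,.125]); 
Rt=Ro.from_euler("z",Y)*Ro.from_euler("y",-.6)*Ro.from_euler("x",np.pi)   # tool z = -well axis
A=-Rt.as_matrix()[:,2]  # well axis, out of the mouth
E
python3 - <<'E'
from h import *
from rig import ctrl
s=ctrl.sense(); print(s["ee_pos"],s["orientation"],s["grip_width"],s["ft_force"],s["joint_positions"].round(2)); print("A",A)
print(delta(s,M+A*(.08+.02+.05),Rt))
E
```

```text
[ 0.55411355 -0.21675829  0.29505707] [ 3.13799382 -0.00947313  0.07927375] 0.24965212076909063 [-0.24302248 -0.57311988 -0.41738252] [ 0.23  0.35  0.08  1.85 -0.04  0.92 -1.16]
A [-0.56362642 -0.03385822  0.82533561]
(array([-0.6849, -0.9813,  0.2213]), array([-0.0015,  0.3759,  0.0126]))
```

carry_out(targets=[{"delta_pos":[-0.15,-0.2,0],"angular":[0,0,0],"gripper":0.0},{"delta_pos":[-0.3,-0.4,0],"angular":[0,0.07,0],"gripper":0.0},{"delta_pos":[-0.45,-0.6,0],"angular":[0,0.15,0],"gripper":0.0},{"delta_pos":[-0.6,-0.8,0.05],"angular":[0,0.23,0.01],"gripper":0.0},{"delta_pos":[-0.68,-0.95,0.12],"angular":[0,0.31,0.013],"gripper":0.0},{"delta_pos":[-0.685,-0.981,0.22],"angular":[-0.001,0.376,0.013],"gripper":0.0},{"delta_pos":[-0.685,-0.981,0.22],"angular":[-0.001,0.376,0.013],"gripper":0.0},{"delta_pos":[-0.685,-0.981,0.22],"angular":[-0.001,0.376,0.013],"gripper":0.0}])

```text
time_s: 4.4
ee_pos: [0.4139, -0.0538, 0.2646]
orientation: [3.122, -0.455, 0.063]
ft_force: [-0.7, -0.1, -0.4]
grip_width: 0.25
grip_force: 59.0
```

```bash
python3 - <<'E'
from h import *
from rig import ctrl
s=ctrl.sense(); print(s["ee_pos"],s["orientation"],s["joint_positions"].round(2)); print(delta(s,M+A*.15,Rt))
T,S=ctrl.camera("top"),ctrl.camera("side")
k=lambda c,x,y,w,h,s:cv2.resize(cv2.cvtColor(c["frame"],cv2.COLOR_RGB2BGR)[y:y+h,x:x+w],None,fx=s,fy=s,interpolation=cv2.INTER_CUBIC)
cv2.imwrite("pics/d.png",np.hstack([k(T,215,155,80,110,5),k(S,220,125,80,110,5)]))
E
```

```text
[ 0.41386758 -0.05375412  0.26461215] [ 3.12187401 -0.45498238  0.0628844 ] [ 0.84  0.05 -0.81  2.48  0.06  0.18 -1.53]
(array([-0.0798, -0.1127,  0.0468]), array([0.0116, 0.0923, 0.0025]))
```

View pics/d.png

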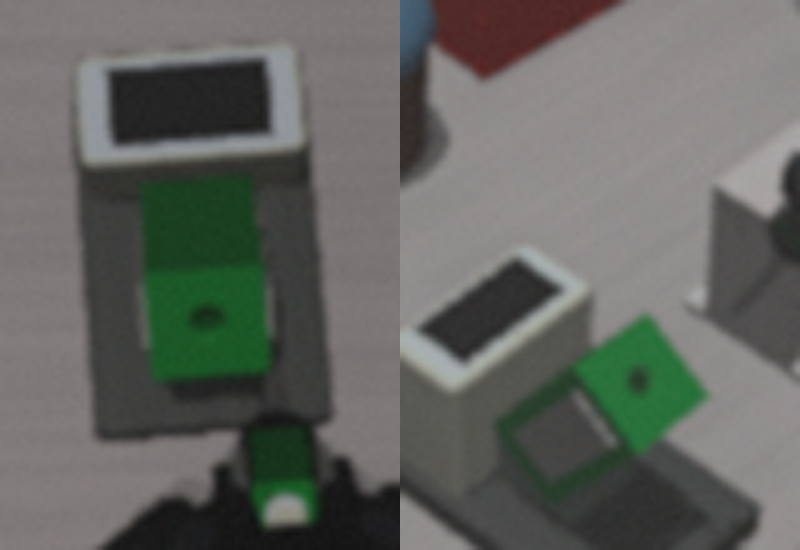

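The handle is held squarely (top crop (285,480)). Joints 4 and 6 are close to their limits at this retracted pose, so I'll see whether a pose nearer the well converges.

```bash
python3 - <<'E'
from h import *
from rig import ctrl
print(delta(ctrl.sense(),M+A*.122,Rt))
E
```

```text
(array([-0.0537, -0.1236,  0.1865]), array([ 0.0128,  0.0936, -0.0001]))
```

carry_out(targets=[{"delta_pos":[-0.054,-0.124,0.18],"angular":[0.013,0.05,0],"gripper":0.0},{"delta_pos":[-0.054,-0.124,0.18],"angular":[0.013,0.094,0],"gripper":0.0},{"delta_pos":[-0.054,-0.124,0.18],"angular":[0.013,0.094,0],"gripper":0.0},{"delta_pos":[-0.054,-0.124,0.18],"angular":[0.013,0.094,0],"gripper":0.0}])

```text
time_s: 4.9
ee_pos: [0.4215, -0.0562, 0.2475]
orientation: [3.094, -0.466, 0.068]
ft_force: [0.2, -1.4, -0.7]
grip_width: 0.245
grip_force: 59.0
```

```bash
python3 - <<'E'
from h import *
from rig import ctrl
s=ctrl.sense();print(s["joint_positions"].round(2),s["qd"].round(2),delta(s,M+A*.122,Rt))
T,S=ctrl.camera("top"),ctrl.camera("side")
def k(c,x,y,w,h,s):
    i=cv2.resize(cv2.cvtColor(c["frame"],cv2.COLOR_RGB2BGR)[y:y+h,x:x+w],None,fx=s,fy=s,interpolation=cv2.INTER_CUBIC); return np.clip(i.astype(float)*1.6,0,255).astype(np.uint8)
cv2.imwrite("pics/e.png",np.hstack([k(T,215,175,80,110,5),k(S,240,155,80,110,5)]))
E
```

```text
[ 0.98  0.14 -1.03  2.49  0.93  0.17 -2.41] [ 0.53  0.25 -0.75  0.04  2.15  0.05 -2.17] (array([-0.0559, -0.1306,  0.0877]), array([0.0275, 0.0855, 0.0065]))
```

View pics/e.png

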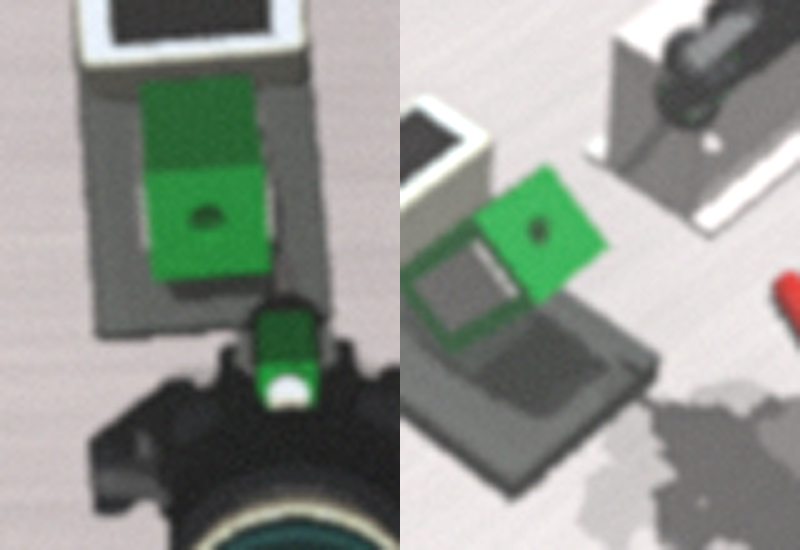

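Joints 4 and 6 have hit their limits and joints 5 and 7 are swinging, so this wrist tilt is not reachable so close in. The picture confirms that the probe is held square, with the stem visible in the side view at (640,150). I'll put the probe back in its hole and regrasp it with the tool inclined to the handle, so the tool can be near vertical at the well.

```bash
python3 - <<'E'
from h import *
from rig import ctrl
s=ctrl.sense();print(s["ee_pos"],delta(s,(.50,-.11,.31),down(.079)),delta(s,(.552,-.2164,.30),down(.079)))
E
```

```text
[ 0.42133159 -0.05585107  0.24721778] (array([ 0.4746,  0.3024, -0.0994]), array([ 0.0302, -0.2956, -0.0126])) (array([0.6509, 0.844 , 0.0701]), array([ 0.0302, -0.2956, -0.0126]))
```

carry_out(targets=[{"delta_pos":[0.05,0.05,-0.1],"angular":[0,-0.05,0],"gripper":0.0},{"delta_pos":[0.15,0.1,-0.15],"angular":[0.01,-0.1,0],"gripper":0.0},{"delta_pos":[0.25,0.15,-0.15],"angular":[0.02,-0.15,0],"gripper":0.0},{"delta_pos":[0.35,0.2,-0.12],"angular":[0.03,-0.2,-0.01],"gripper":0.0},{"delta_pos":[0.42,0.25,-0.1],"angular":[0.03,-0.25,-0.01],"gripper":0.0},{"delta_pos":[0.475,0.3,-0.1],"angular":[0.03,-0.2956,-0.0126],"gripper":0.0},{"delta_pos":[0.475,0.3,-0.1],"angular":[0.03,-0.2956,-0.0126],"gripper":0.0},{"delta_pos":[0.475,0.3,-0.1],"angular":[0.03,-0.2956,-0.0126],"gripper":0.0}])

```text
time_s: 5.8
ee_pos: [0.4996, -0.1081, 0.3102]
orientation: [-3.139, 0.0, 0.079]
ft_force: [-1.0, 1.0, -1.7]
grip_width: 0.252
grip_force: 59.0
```

```bash
python3 - <<'E'
from h import *
from rig import ctrl
s=ctrl.sense();print(s["joint_positions"].round(2),s["qd"].round(2),delta(s,(.552,-.2164,.30),down(.079)))
E
```

```text
[ 0.95  0.39 -1.08  1.97  0.41  1.02 -1.8 ] [ 0.03 -0.03 -0.04  0.05  0.02  0.   -0.01] (array([0.2181, 0.5605, 0.0493]), array([-0.0015,  0.0002,  0.0003]))
```

carry_out(targets=[{"delta_pos":[0.07,0.19,0.02],"angular":[0,0,0],"gripper":0.0},{"delta_pos":[0.145,0.37,0.04],"angular":[0,0,0],"gripper":0.0},{"delta_pos":[0.218,0.56,0.049],"angular":[0,0,0],"gripper":0.0},{"delta_pos":[0.218,0.56,0.049],"angular":[0,0,0],"gripper":0.0},{"delta_pos":[0.218,0.56,0.049],"angular":[0,0,0],"gripper":0.0},{"delta_pos":[0.218,0.56,0.049],"angular":[0,0,0],"gripper":0.0}])

```text
time_s: 6.4
ee_pos: [0.5507, -0.2157, 0.3013]
orientation: [-3.141, -0.001, 0.08]
ft_force: [-0.2, 0.5, 0.0]
grip_width: 0.25
grip_force: 59.0
```

```bash
python3 - <<'E'
from h import *
from rig import ctrl
s=ctrl.sense();print(s["ee_pos"],s["joint_positions"].round(2),delta(s,(.552,-.2164,.122),down(.079)))
E
```

```text
[ 0.55073289 -0.2157108   0.30134599] [ 1.    0.52 -1.01  1.82  0.49  1.09 -1.68] (array([0.0055, 0.0042, 0.8967]), array([-0.0002, -0.0004,  0.0008]))
```

Now lower it slowly into the hole. The tip enters at TCP z of about 0.20.

carry_out(targets=[{"delta_pos":[0.0055,0.004,0.2],"angular":[0,0,0],"gripper":0.0},{"delta_pos":[0.0055,0.004,0.4],"angular":[0,0,0],"gripper":0.0},{"delta_pos":[0.0055,0.004,0.47],"angular":[0,0,0],"gripper":0.0},{"delta_pos":[0.0055,0.004,0.52],"angular":[0,0,0],"gripper":0.0},{"delta_pos":[0.0055,0.004,0.58],"angular":[0,0,0],"gripper":0.0},{"delta_pos":[0.0055,0.004,0.64],"angular":[0,0,0],"gripper":0.0},{"delta_pos":[0.0055,0.004,0.7],"angular":[0,0,0],"gripper":0.0},{"delta_pos":[0.0055,0.004,0.7],"angular":[0,0,0],"gripper":0.0}])

```text
time_s: 7.2
ee_pos: [0.5529, -0.2174, 0.16]
orientation: [-3.14, -0.001, 0.078]
ft_force: [-0.2, 3.2, -3.0]
grip_width: 0.248
grip_force: 58.8
```

carry_out(targets=[{"delta_pos":[0,0,0.05],"angular":[0,0,0],"gripper":0.0},{"delta_pos":[0,0,0.1],"angular":[0,0,0],"gripper":0.0},{"delta_pos":[0,0,0.15],"angular":[0,0,0],"gripper":0.0},{"delta_pos":[0,0,0.18],"angular":[0,0,0],"gripper":0.0},{"delta_pos":[0,0,0.19],"angular":[0,0,0],"gripper":0.0},{"delta_pos":[0,0,0.19],"angular":[0,0,0],"gripper":0.0}])

```text
time_s: 7.8
ee_pos: [0.5531, -0.217, 0.1232]
orientation: [-3.14, -0.001, 0.078]
ft_force: [-2.1, 4.1, -2.3]
grip_width: 0.251
grip_force: 59.3
```

```bash
cat >> h.py <<'E'
def pose(g,yaw,tilt):   # grasp point g, tool z = (sin tilt,0,-cos tilt) turned by yaw; returns TCP, R
    R=Ro.from_euler("z",yaw)*Ro.from_euler("y",-tilt)*Ro.from_euler("x",np.pi); return np.array(g)+.019*R.as_matrix()[:,2],R
E
python3 - <<'E'
from h import *
from rig import ctrl
s=ctrl.sense()
for a in(-.25,-.5,-.75): print(delta(s,*pose((.552,-.2166,.141),.079,a)))
E
```

```text
(array([-0.029 , -0.0025,  0.0028]), array([-0.0012, -0.1599, -0.0003]))
(array([-0.051 , -0.0025, -0.0059]), array([-1.20e-03, -3.19e-01, -2.00e-04]))
(array([-0.0702, -0.0025, -0.0198]), array([-0.0012, -0.4782, -0.    ]))
```

carry_out(targets=[{"delta_pos":[0,0,0],"angular":[0,0,0],"gripper":0.6},{"delta_pos":[0,0,0],"angular":[0,0,0],"gripper":0.6},{"delta_pos":[0,0,0],"angular":[0,0,0],"gripper":0.6},{"delta_pos":[0,0,0],"angular":[0,0,0],"gripper":0.6}])

```text
time_s: 8.2
ee_pos: [0.5544, -0.2195, 0.1238]
orientation: [3.14, -0.003, 0.077]
ft_force: [-0.0, 0.5, -0.3]
grip_width: 0.598
grip_force: 0.0
```

carry_out(targets=[{"delta_pos":[-0.015,-0.0025,0.001],"angular":[0,-0.08,0],"gripper":0.6},{"delta_pos":[-0.029,-0.0025,0.003],"angular":[0,-0.16,0],"gripper":0.6},{"delta_pos":[-0.04,-0.0025,-0.001],"angular":[0,-0.24,0],"gripper":0.6},{"delta_pos":[-0.051,-0.0025,-0.006],"angular":[0,-0.32,0],"gripper":0.6},{"delta_pos":[-0.061,-0.0025,-0.012],"angular":[0,-0.4,0],"gripper":0.6},{"delta_pos":[-0.07,-0.0025,-0.02],"angular":[0,-0.478,0],"gripper":0.6},{"delta_pos":[-0.07,-0.0025,-0.02],"angular":[0,-0.478,0],"gripper":0.6},{"delta_pos":[-0.07,-0.0025,-0.02],"angular":[0,-0.478,0],"gripper":0.6}])

```text
time_s: 9.0
ee_pos: [0.5399, -0.2191, 0.1268]
orientation: [3.141, 0.747, 0.077]
ft_force: [-0.5, -0.1, -0.4]
grip_width: 0.6
grip_force: 0.0
```

```bash
python3 - <<'E'
from h import *
from rig import ctrl
s=ctrl.sense()
print(s["joint_positions"].round(2),s["ee_pos"],s["orientation"],delta(s,*pose((.552,-.2166,.141),.079,-.75)))
T,S=ctrl.camera("top"),ctrl.camera("side")
k=lambda c,x,y,w,h,s:cv2.resize(cv2.cvtColor(c["frame"],cv2.COLOR_RGB2BGR)[y:y+h,x:x+w],None,fx=s,fy=s,interpolation=cv2.INTER_CUBIC)
cv2.imwrite("pics/f.png",np.hstack([k(T,300,130,100,100,4),k(S,255,90,100,100,4)]))
E
```

```text
[ 0.6   0.96 -0.69  1.55  0.54  1.63 -1.78] [ 0.53994948 -0.21908831  0.12678419] [3.14108291 0.74741381 0.07727888] (array([-0.0038, -0.0076,  0.0014]), array([-0.0004, -0.0016, -0.0008]))
```

View pics/f.png

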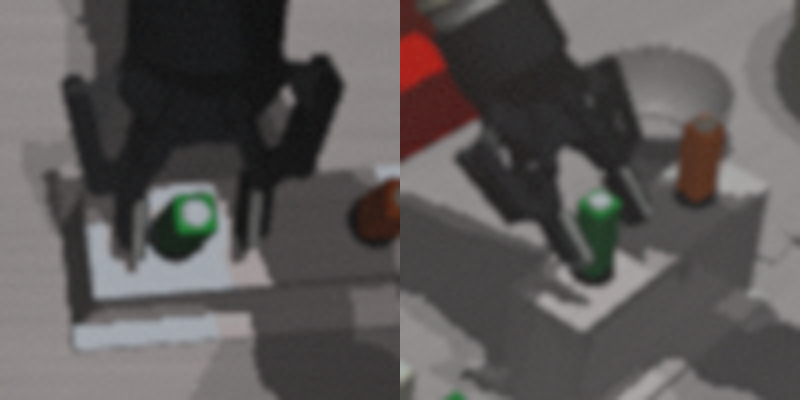

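Both views show the handle (top (195,212), side (600,225)) centred between the tilted fingers, so I'll close on it.

carry_out(targets=[{"delta_pos":[-0.004,-0.007,0],"angular":[0,0,0],"gripper":0.3},{"delta_pos":[-0.004,-0.007,0],"angular":[0,0,0],"gripper":0.0},{"delta_pos":[-0.004,-0.007,0],"angular":[0,0,0],"gripper":0.0},{"delta_pos":[-0.004,-0.007,0],"angular":[0,0,0],"gripper":0.0},{"delta_pos":[-0.004,-0.007,0],"angular":[0,0,0],"gripper":0.0},{"delta_pos":[-0.004,-0.007,0],"angular":[0,0,0],"gripper":0.0}])

```text
time_s: 9.7
ee_pos: [0.5388, -0.2179, 0.1291]
orientation: [3.14, 0.75, 0.077]
ft_force: [-0.7, 0.4, 6.1]
grip_width: 0.249
grip_force: 59.0
```

```bash
python3 - <<'E'
from h import *
from rig import ctrl
s=ctrl.sense(); R=Ro.from_euler("xyz",s["orientation"])
print(s["ee_pos"],s["orientation"],s["grip_width"],"grasp",s["ee_pos"]-.019*R.as_matrix()[:,2])
print("up 0.17",R.inv().apply([0,0,.17])/.2)
E
```

```text
[ 0.53879119 -0.21790569  0.1291231 ] [3.14040552 0.75007302 0.0766955 ] 0.24926863644518973 grasp [ 0.55170353 -0.2168908   0.14302423]
up 0.17 [-0.57943836  0.00073827 -0.62189279]
```

carry_out(targets=[{"delta_pos":[-0.04,0,-0.043],"angular":[0,0,0],"gripper":0.0},{"delta_pos":[-0.13,0,-0.14],"angular":[0,0,0],"gripper":0.0},{"delta_pos":[-0.25,0,-0.268],"angular":[0,0,0],"gripper":0.0},{"delta_pos":[-0.36,0,-0.386],"angular":[0,0,0],"gripper":0.0},{"delta_pos":[-0.48,0.001,-0.515],"angular":[0,0,0],"gripper":0.0},{"delta_pos":[-0.58,0.001,-0.622],"angular":[0,0,0],"gripper":0.0},{"delta_pos":[-0.58,0.001,-0.622],"angular":[0,0,0],"gripper":0.0}])

```text
time_s: 10.4
ee_pos: [0.5408, -0.2174, 0.3024]
orientation: [3.138, 0.74, 0.075]
ft_force: [-0.5, 0.7, -0.5]
grip_width: 0.248
grip_force: 58.6
```

```bash
python3 - <<'E'
from h import *
from rig import ctrl
s=ctrl.sense(); print(s["joint_positions"].round(2),s["ee_pos"],s["orientation"])
for L in(.13,.145): print(delta(s,*pose(M+A*L,.06,-.15)))
E
```

```text
[ 0.62  0.77 -0.74  1.46  0.45  1.86 -1.7 ] [ 0.54084831 -0.21741318  0.3024229 ] [3.13841678 0.73998839 0.07515605]
(array([-0.1272, -0.9776,  0.7151]), array([0.0062, 0.3756, 0.0094]))
(array([-0.2002, -0.9782,  0.6979]), array([0.0062, 0.3756, 0.0094]))
```

carry_out(targets=[{"delta_pos":[-0.08,-0.2,0.08],"angular":[0.001,0.05,0.001],"gripper":0.0},{"delta_pos":[-0.16,-0.4,0.18],"angular":[0.003,0.13,0.003],"gripper":0.0},{"delta_pos":[-0.22,-0.6,0.32],"angular":[0.004,0.21,0.005],"gripper":0.0},{"delta_pos":[-0.27,-0.8,0.46],"angular":[0.005,0.29,0.007],"gripper":0.0},{"delta_pos":[-0.3,-0.978,0.59],"angular":[0.006,0.376,0.009],"gripper":0.0},{"delta_pos":[-0.3,-0.978,0.59],"angular":[0.006,0.376,0.009],"gripper":0.0},{"delta_pos":[-0.2,-0.978,0.698],"angular":[0.006,0.376,0.009],"gripper":0.0},{"delta_pos":[-0.2,-0.978,0.698],"angular":[0.006,0.376,0.009],"gripper":0.0}])

```text
time_s: 11.2
ee_pos: [0.3968, -0.0333, 0.2211]
orientation: [-3.14, 0.164, 0.062]
ft_force: [-0.0, -0.5, -1.1]
grip_width: 0.249
grip_force: 58.8
```

```bash
python3 - <<'E'
from h import *
from rig import ctrl
s=ctrl.sense(); print(s["joint_positions"].round(2),s["ee_pos"],s["orientation"],delta(s,*pose(M+A*.145,.06,-.15)))
T,S=ctrl.camera("top"),ctrl.camera("side")
def k(c,x,y,w,h,s):
    i=cv2.resize(cv2.cvtColor(c["frame"],cv2.COLOR_RGB2BGR)[y:y+h,x:x+w],None,fx=s,fy=s,interpolation=cv2.INTER_CUBIC); return np.clip(i.astype(float)*1.5,0,255).astype(np.uint8)
cv2.imwrite("pics/g.png",np.hstack([k(T,225,185,65,95,6),k(S,235,135,65,95,6)]))
R=Ro.from_euler("xyz",s["orientation"]); g=s["ee_pos"]-.019*R.as_matrix()[:,2]
tip=g-.123*A; print("tip",tip,proj(T,tip),proj(S,tip))
E
```

```text
[ 0.71  0.4  -0.94  2.2   0.37  0.91 -1.98] [ 0.39676251 -0.03333707  0.22105486] [-3.13988186  0.16405722  0.0622722 ] (array([ 0.0244, -0.0046, -0.0285]), array([-0.0009,  0.009 ,  0.0014]))
tip [ 0.46918769 -0.02901184  0.13828343] [[256.55761711 226.22431155]] [[273.7712414  199.44082208]]
```

View pics/g.png

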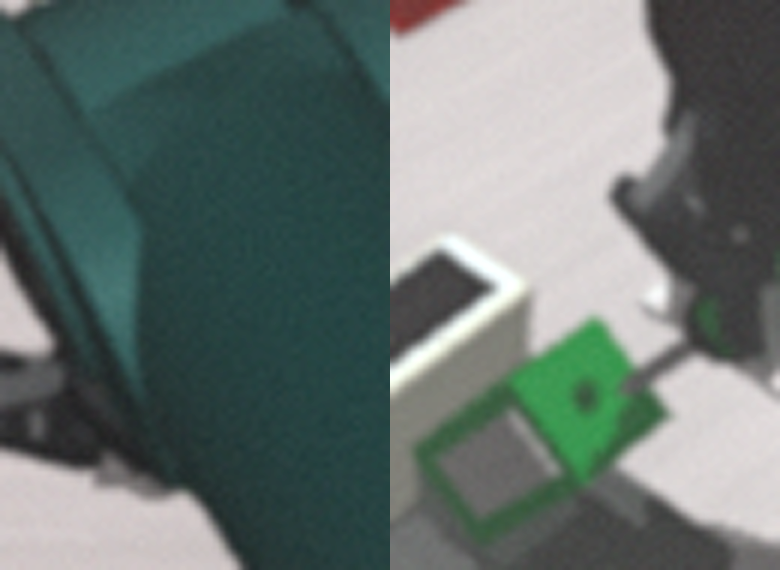

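The side view shows the stem tip at px (273.2,199.6), where forward kinematics predicts (273.8,199.4), and the mouth at (267.6,200.7). The probe is aligned, so I'll go in along the axis.

```bash
python3 - <<'E'
from h import *
from rig import ctrl
s=ctrl.sense()
for L in(.135,.125,.115,.105): print(L,delta(s,*pose(M+A*L,.06,-.15)))
print(proj(ctrl.camera("side"),M))
E
```

```text
0.135 (array([ 0.0456, -0.0021,  0.0196]), array([-0.0016,  0.006 ,  0.0007]))
0.125 (array([ 0.0801, -0.002 ,  0.0558]), array([-0.0016,  0.006 ,  0.0007]))
0.115 (array([ 0.1145, -0.0019,  0.0921]), array([-0.0016,  0.006 ,  0.0007]))
0.105 (array([ 0.1489, -0.0017,  0.1284]), array([-0.0016,  0.006 ,  0.0007]))
[[267.58692356 199.64558193]]
```

carry_out(targets=[{"delta_pos":[0.0456,-0.002,0.0196],"angular":[-0.0016,0.006,0.0007],"gripper":0.0},{"delta_pos":[0.0456,-0.002,0.0196],"angular":[-0.0016,0.006,0.0007],"gripper":0.0},{"delta_pos":[0.08,-0.002,0.056],"angular":[-0.0016,0.006,0.0007],"gripper":0.0},{"delta_pos":[0.097,-0.002,0.074],"angular":[-0.0016,0.006,0.0007],"gripper":0.0},{"delta_pos":[0.1145,-0.002,0.092],"angular":[-0.0016,0.006,0.0007],"gripper":0.0},{"delta_pos":[0.1145,-0.002,0.092],"angular":[-0.0016,0.006,0.0007],"gripper":0.0}])

```text
time_s: 11.95
ee_pos: [0.4191, -0.0311, 0.2004]
orientation: [3.141, 0.15, 0.06]
ft_force: [-0.9, 0.8, -1.3]
grip_width: 0.247
grip_force: 58.8
```

```bash
cat > st.py <<'E'
from h import *
from rig import ctrl
import sys
s=ctrl.sense(); R=Ro.from_euler("xyz",s["orientation"]); g=s["ee_pos"]-.019*R.as_matrix()[:,2]
r=g-M; lat=r-A*(r@A)
print("L",(r@A).round(4),"lat",lat.round(4),"tilt",(s["orientation"][1]).round(3),"F",s["ft_force"].round(1),"F.A",(s["ft_force"]@A).round(1),"w",s["grip_width"].round(3),"j",s["joint_positions"].round(2))
for L in map(float,sys.argv[1:]): print(L,delta(s,*pose(M+A*L,.06,-.15)))
E
python3 st.py .105 .09 .075 .06
```

```text
Traceback (most recent call last):
  File "st.py", line 6, in <module>
    print("L",(r@A).round(4),"lat",lat.round(4),"tilt",(s["orientation"][1]).round(3),"F",s["ft_force"].round(1),"F.A",(s["ft_force"]@A).round(1),"w",s["grip_width"].round(3),"j",s["joint_positions"].round(2))
                                                                                                                                                      ^^^^^^^^^^^^^^^^^^^^^
AttributeError: 'float' object has no attribute 'round'
```

```bash
sed -i 's/s\["grip_width"\].round(3)/round(float(s["grip_width"]),3)/' st.py; python3 st.py .105 .09 .075 .06
```

```text
L 0.1146 lat [-0.0005 -0.     -0.0004] tilt 0.15 F [-0.9  0.8 -1.3] F.A -0.6 w 0.247 j [ 0.66  0.45 -0.9   2.18  0.43  0.87 -2.04]
0.105 (array([ 0.035 , -0.0001,  0.0329]), array([0.0003, 0.0003, 0.    ]))
0.09 (array([ 0.0862, -0.0001,  0.0878]), array([0.0003, 0.0003, 0.    ]))
0.075 (array([ 1.373e-01, -1.000e-04,  1.426e-01]), array([0.0003, 0.0003, 0.    ]))
0.06 (array([ 1.885e-01, -1.000e-04,  1.975e-01]), array([0.0003, 0.0003, 0.    ]))
```

carry_out(targets=[{"delta_pos":[0.018,0,0.016],"angular":[0,0,0],"gripper":0.0},{"delta_pos":[0.035,0,0.033],"angular":[0,0,0],"gripper":0.0},{"delta_pos":[0.052,0,0.051],"angular":[0,0,0],"gripper":0.0},{"delta_pos":[0.069,0,0.0695],"angular":[0,0,0],"gripper":0.0},{"delta_pos":[0.086,0,0.088],"angular":[0,0,0],"gripper":0.0},{"delta_pos":[0.086,0,0.088],"angular":[0,0,0],"gripper":0.0}])

```text
time_s: 12.55
ee_pos: [0.433, -0.0305, 0.1803]
orientation: [3.141, 0.151, 0.06]
ft_force: [-2.4, -1.3, -7.0]
grip_width: 0.251
grip_force: 58.9
```

```bash
python3 st.py .075 .06; python3 - <<'E'
from rig import ctrl
import cv2,numpy as np
def k(c,x,y,w,h,s):
    i=cv2.resize(cv2.cvtColor(c["frame"],cv2.COLOR_RGB2BGR)[y:y+h,x:x+w],None,fx=s,fy=s,interpolation=cv2.INTER_CUBIC); return np.clip(i.astype(float)*1.5,0,255).astype(np.uint8)
cv2.imwrite("pics/i.png",k(ctrl.camera("side"),235,145,80,80,7))
E
```

```text
L 0.09 lat [-0.0004 -0.0002 -0.0003] tilt 0.151 F [-2.4 -1.3 -7. ] F.A -4.4 w 0.251 j [ 0.62  0.5  -0.87  2.17  0.47  0.85 -2.08]
0.075 (array([ 0.0533, -0.0012,  0.0533]), array([ 0.0005,  0.0006, -0.    ]))
0.06 (array([ 0.1044, -0.0012,  0.1081]), array([ 0.0005,  0.0006, -0.    ]))
```

View pics/i.png

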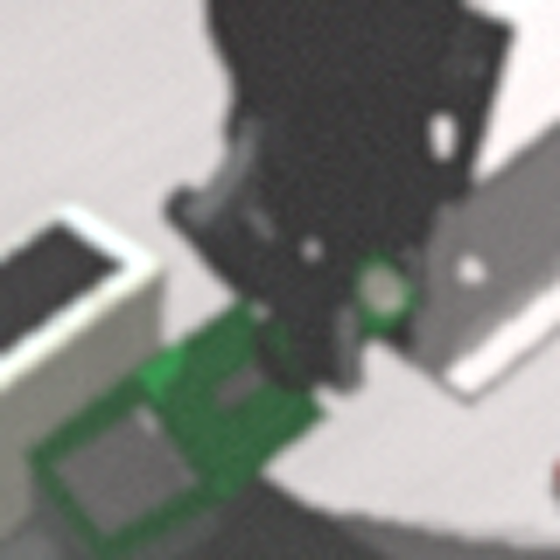

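The stem is in the mouth (crop (230,390), px (267.9,200.8)). The side load means I'm about 2 mm high/+x, so I'll shift and continue.

```bash
sed -i 's/^Y=.06; M=.*/Y=.06; M=np.array([.4853,-.0275,.1239])/' h.py; python3 st.py .09 .08 .07 .06
```

```text
L 0.0901 lat [0.0013 0.0002 0.0009] tilt 0.151 F [-2.2 -1.5 -8.2] F.A -5.5 w 0.246 j [ 0.62  0.5  -0.87  2.17  0.47  0.85 -2.08]
0.09 (array([-0.0053,  0.0006,  0.0057]), array([ 0.0005,  0.0004, -0.0001]))
0.08 (array([0.0289, 0.0006, 0.0422]), array([ 0.0005,  0.0004, -0.0001]))
0.07 (array([0.063 , 0.0005, 0.0788]), array([ 0.0005,  0.0004, -0.0001]))
0.06 (array([0.0971, 0.0005, 0.1153]), array([ 0.0005,  0.0004, -0.0001]))
```

carry_out(targets=[{"delta_pos":[-0.005,0,0.006],"angular":[0,0,0],"gripper":0.0},{"delta_pos":[0.012,0,0.024],"angular":[0,0,0],"gripper":0.0},{"delta_pos":[0.029,0,0.042],"angular":[0,0,0],"gripper":0.0},{"delta_pos":[0.046,0,0.06],"angular":[0,0,0],"gripper":0.0},{"delta_pos":[0.063,0,0.079],"angular":[0,0,0],"gripper":0.0},{"delta_pos":[0.063,0,0.079],"angular":[0,0,0],"gripper":0.0}])

```text
time_s: 13.2
ee_pos: [0.444, -0.0297, 0.1631]
orientation: [3.141, 0.149, 0.06]
ft_force: [-2.7, -1.8, -7.7]
grip_width: 0.25
grip_force: 58.9
```

```bash
python3 st.py .07 .06 .05 .045 .04 .035
```

```text
L 0.0696 lat [0.0008 0.0004 0.0005] tilt 0.149 F [-2.7 -1.8 -7.7] F.A -4.8 w 0.25 j [ 0.59  0.53 -0.84  2.16  0.51  0.83 -2.11]
0.07 (array([-0.0048,  0.0016,  0.002 ]), array([ 0.0004, -0.0006, -0.0001]))
0.06 (array([0.0292, 0.0015, 0.0386]), array([ 0.0004, -0.0006, -0.0001]))
0.05 (array([0.0633, 0.0015, 0.0752]), array([ 0.0004, -0.0006, -0.0001]))
0.045 (array([0.0803, 0.0015, 0.0935]), array([ 0.0004, -0.0006, -0.0001]))
0.04 (array([0.0973, 0.0015, 0.1119]), array([ 0.0004, -0.0006, -0.0001]))
0.035 (array([0.1143, 0.0015, 0.1302]), array([ 0.0004, -0.0006, -0.0001]))
```

carry_out(targets=[{"delta_pos":[-0.008,0.001,0.006],"angular":[0,0,0],"gripper":0.0},{"delta_pos":[0.009,0.001,0.024],"angular":[0,0,0],"gripper":0.0},{"delta_pos":[0.026,0.001,0.042],"angular":[0,0,0],"gripper":0.0},{"delta_pos":[0.043,0.001,0.06],"angular":[0,0,0],"gripper":0.0},{"delta_pos":[0.06,0.001,0.078],"angular":[0,0,0],"gripper":0.0},{"delta_pos":[0.06,0.001,0.078],"angular":[0,0,0],"gripper":0.0}])

```text
time_s: 13.8
ee_pos: [0.4544, -0.0287, 0.1464]
orientation: [3.141, 0.147, 0.06]
ft_force: [-1.6, -1.3, 0.4]
grip_width: 0.252
grip_force: 59.9
```

```bash
python3 st.py .05 .045 .04 .035
```

```text
L 0.0499 lat [0.     0.0006 0.0001] tilt 0.147 F [-1.6 -1.3  0.4] F.A 1.3 w 0.252 j [ 0.56  0.57 -0.81  2.16  0.54  0.81 -2.13]
0.05 (array([-0.0008,  0.003 ,  0.0001]), array([ 0.0001, -0.0016,  0.0002]))
0.045 (array([0.0162, 0.003 , 0.0185]), array([ 0.0001, -0.0016,  0.0002]))
0.04 (array([0.0332, 0.003 , 0.0368]), array([ 0.0001, -0.0016,  0.0002]))
0.035 (array([0.0502, 0.003 , 0.0551]), array([ 0.0001, -0.0016,  0.0002]))
```

Plunger contact should come about here. I'll push on slowly and watch the force.

carry_out(targets=[{"delta_pos":[0.008,0.001,0.009],"angular":[0,0,0],"gripper":0.0},{"delta_pos":[0.016,0.001,0.0185],"angular":[0,0,0],"gripper":0.0},{"delta_pos":[0.02,0.001,0.023],"angular":[0,0,0],"gripper":0.0},{"delta_pos":[0.025,0.001,0.028],"angular":[0,0,0],"gripper":0.0},{"delta_pos":[0.025,0.001,0.028],"angular":[0,0,0],"gripper":0.0}])

```text
time_s: 14.3
ee_pos: [0.4575, -0.0286, 0.1413]
orientation: [3.14, 0.149, 0.061]
ft_force: [-4.4, -0.6, 10.2]
grip_width: 0.249
grip_force: 61.2
```

```bash
python3 st.py .04 .035
```

```text
L 0.044 lat [-0.0002  0.0006 -0.0001] tilt 0.149 F [-4.4 -0.6 10.2] F.A 10.9 w 0.249 j [ 0.55  0.58 -0.81  2.15  0.55  0.8  -2.14]
0.04 (array([0.0141, 0.0029, 0.0139]), array([ 0.001 , -0.0008,  0.0003]))
0.035 (array([0.0311, 0.0029, 0.0322]), array([ 0.001 , -0.0008,  0.0003]))
```

carry_out(targets=[{"delta_pos":[0.007,0.001,0.007],"angular":[0,0,0],"gripper":0.0},{"delta_pos":[0.014,0.001,0.014],"angular":[0,0,0],"gripper":0.0},{"delta_pos":[0.014,0.001,0.014],"angular":[0,0,0],"gripper":0.0}])

```text
time_s: 14.6
ee_pos: [0.4574, -0.0287, 0.1411]
orientation: [3.135, 0.155, 0.06]
ft_force: [-14.3, -3.8, 42.6]
grip_width: 0.252
grip_force: 65.3
```

```bash
python3 st.py .035 .03
```

```text
L 0.0438 lat [-0.0003  0.0006 -0.0002] tilt 0.155 F [-14.3  -3.8  42.6] F.A 43.3 w 0.252 j [ 0.55  0.58 -0.8   2.15  0.55  0.81 -2.14]
0.035 (array([0.0317, 0.0022, 0.0308]), array([0.004 , 0.0031, 0.    ]))
0.03 (array([0.0489, 0.0021, 0.049 ]), array([0.004 , 0.0031, 0.    ]))
```

There is a hard stop at L = 43.8 mm with 43 N, against an expected 43 mm when flush. I'll relax the push, then release.

carry_out(targets=[{"delta_pos":[-0.006,0,-0.006],"angular":[0,0,0],"gripper":0.0},{"delta_pos":[-0.012,0,-0.0125],"angular":[0,0,0],"gripper":0.0},{"delta_pos":[-0.012,0,-0.0125],"angular":[0,0,0],"gripper":0.0}])

```text
time_s: 14.9
ee_pos: [0.4575, -0.0288, 0.1411]
orientation: [3.14, 0.149, 0.06]
ft_force: [-5.9, -1.9, 12.5]
grip_width: 0.248
grip_force: 61.2
```

carry_out(targets=[{"delta_pos":[0,0,0],"angular":[0,0,0],"gripper":0.3},{"delta_pos":[0,0,0],"angular":[0,0,0],"gripper":0.5},{"delta_pos":[0,0,0],"angular":[0,0,0],"gripper":0.65},{"delta_pos":[0,0,0],"angular":[0,0,0],"gripper":0.65},{"delta_pos":[0,0,0],"angular":[0,0,0],"gripper":0.65}])

```text
time_s: 15.4
ee_pos: [0.4582, -0.0292, 0.1398]
orientation: [3.141, 0.148, 0.06]
ft_force: [-0.5, 0.4, 0.1]
grip_width: 0.651
grip_force: 0.0
```

carry_out(targets=[{"delta_pos":[0,0,-0.15],"angular":[0,0,0],"gripper":0.65},{"delta_pos":[0,0,-0.35],"angular":[0,0,0],"gripper":0.65},{"delta_pos":[0,0,-0.55],"angular":[0,0,0],"gripper":0.65},{"delta_pos":[0,0.2,-0.7],"angular":[0,0,0],"gripper":0.65},{"delta_pos":[0,0.45,-0.75],"angular":[0,0,0],"gripper":0.65},{"delta_pos":[0,0.7,-0.75],"angular":[0,0,0],"gripper":0.65},{"delta_pos":[0,0.9,-0.75],"angular":[0,0,0],"gripper":0.65},{"delta_pos":[0,0.9,-0.75],"angular":[0,0,0],"gripper":0.65}])

```text
time_s: 16.2
ee_pos: [0.4902, -0.2157, 0.2874]
orientation: [3.138, 0.15, 0.048]
ft_force: [-0.5, -0.1, 0.1]
grip_width: 0.655
grip_force: 0.0
```

```bash
python3 - <<'E'
from h import *
from rig import ctrl
T,S=ctrl.camera("top"),ctrl.camera("side")
def k(c,x,y,w,h,s):
    i=cv2.resize(cv2.cvtColor(c["frame"],cv2.COLOR_RGB2BGR)[y:y+h,x:x+w],None,fx=s,fy=s,interpolation=cv2.INTER_CUBIC); return np.clip(i.astype(float)*1.5,0,255).astype(np.uint8)
cv2.imwrite("pics/j.png",np.hstack([k(T,225,180,65,90,6),k(S,235,145,65,90,6)]))
m=M; 
for h in(0,.006,.06): print(h,proj(T,m+A*h),proj(S,m+A*h))
print(ctrl.sense()["ft_force"])
E
```

```text
0 [[255.80115001 219.34638425]] [[268.23766263 200.26375224]]
0.006 [[255.89852065 220.65106646]] [[269.37328931 199.5418765 ]]
0.06 [[256.82799115 233.10558557]] [[280.07364937 192.73916924]]
[ 0.42993183  1.50359928 -0.7906524 ]
```

View pics/j.png

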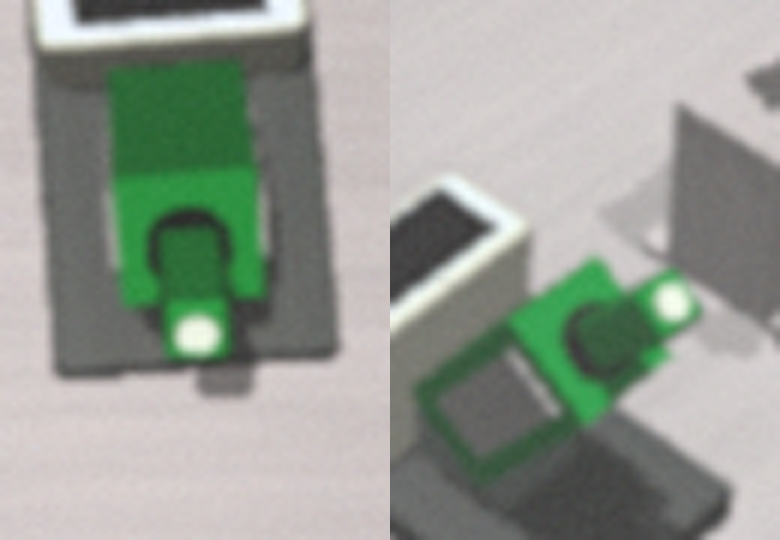

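The probe is in the well, with the collar on the face at top crop (190,245) and the cap at top (198,335) and side (673,302). I want a numeric check that it is flush.

```bash
python3 - <<'E'
from h import *
from rig import ctrl
import pickle
T,S=ctrl.camera("top"),ctrl.camera("side"); pickle.dump((T,S),open("c2.pkl","wb"))
d0=pickle.load(open("cams0.pkl","rb"))
def cap(c,x0,y0,x1,y1,f=.5):
    g=c["frame"][y0:y1,x0:x1].astype(float); w=g[...,0]  # red: cap bright, green dark
    lo,hi=40,w.max(); w=np.clip((w-lo-(hi-lo)*.35),0,None); yy,xx=np.mgrid[y0:y1,x0:x1]; return np.array([(w*xx).sum()/w.sum(),(w*yy).sum()/w.sum()])
a,b=cap(T,254,232,262,239),cap(S,279,191,286,198); print("cap now",a,b,tri(T,a,S,b))
a0,b0=cap(d0["top"],344,180,351,187),cap(d0["side"],301,138,308,145); print("cap0",a0,b0,tri(d0["top"],a0,d0["side"],b0))
dark=lambda c,x0,y0,x1,y1:[print(*(f"{v:3d}" for v in r)) for r in c["frame"][y0:y1,x0:x1,1]]
print("top col profile (G) now / before cols 254-258, rows 205-236")
for y in range(205,240): print(y,T["frame"][y,252:262,1].tolist(),d0["top"]["frame"][y,252:262,1].tolist())
E
```

```text
cap now [257.39913499 235.38024129] [281.88337145 194.6411848 ] (array([ 0.44714534, -0.03076509,  0.16990986]), np.float64(0.00047158229022108286))
cap0 [347.68070175 183.06432749] [304.18811242 139.71277068] (array([ 0.55384292, -0.21589919,  0.15774444]), np.float64(0.0005548722526413773))
top col profile (G) now / before cols 254-258, rows 205-236
205 [68, 70, 71, 71, 69, 70, 70, 71, 69, 69] [58, 58, 60, 58, 59, 58, 59, 57, 58, 58]
206 [71, 68, 68, 72, 68, 71, 70, 69, 69, 69] [59, 58, 57, 57, 58, 59, 58, 56, 58, 60]
207 [71, 72, 73, 71, 71, 73, 72, 72, 74, 74] [59, 60, 59, 59, 58, 61, 62, 61, 60, 60]
208 [75, 80, 79, 80, 83, 82, 84, 85, 89, 88] [65, 65, 67, 68, 69, 68, 70, 71, 72, 72]
209 [88, 93, 91, 92, 94, 96, 96, 96, 97, 98] [72, 76, 75, 78, 78, 79, 79, 80, 81, 80]
210 [98, 99, 98, 99, 97, 99, 99, 99, 99, 99] [83, 80, 83, 83, 81, 86, 81, 83, 83, 83]
211 [99, 99, 101, 101, 99, 98, 100, 99, 100, 100] [83, 83, 82, 82, 84, 85, 83, 83, 81, 82]
212 [101, 100, 99, 99, 100, 101, 100, 97, 101, 99] [83, 83, 82, 83, 83, 83, 82, 84, 83, 81]
213 [99, 97, 96, 96, 95, 94, 95, 97, 98, 101] [
[... 1638 characters left out ...]
 109, 100] [36, 38, 36, 35, 35, 36, 36, 34, 34, 36]
233 [72, 93, 110, 129, 144, 149, 148, 141, 125, 105] [37, 36, 37, 35, 36, 38, 39, 40, 40, 40]
234 [70, 97, 122, 149, 164, 164, 163, 161, 146, 120] [39, 40, 41, 40, 43, 44, 48, 51, 49, 49]
235 [72, 95, 130, 157, 165, 166, 167, 167, 157, 128] [53, 50, 51, 52, 53, 54, 58, 58, 60, 59]
236 [76, 97, 134, 159, 166, 166, 166, 165, 155, 128] [59, 57, 61, 57, 58, 57, 59, 59, 60, 62]
237 [80, 98, 125, 151, 161, 164, 164, 161, 143, 117] [60, 61, 59, 61, 59, 60, 60, 58, 62, 61]
238 [83, 92, 109, 127, 138, 141, 144, 136, 119, 99] [59, 61, 60, 60, 59, 59, 58, 56, 59, 61]
239 [74, 76, 78, 83, 91, 94, 97, 89, 78, 70] [58, 59, 57, 55, 55, 51, 50, 52, 53, 50]
```

The cameras can't settle flush to better than about 5 mm, although the 43 N stop suggests it is seated. I'll regrip and push again with a small wiggle to rule out wedging.

```bash
python3 - <<'E'
from h import *
from rig import ctrl
s=ctrl.sense(); p=np.array([.4582,-.0290,.1398]); R=pose(M,.06,-.15)[1]; z=R.as_matrix()[:,2]
print(s["ee_pos"],s["joint_positions"].round(2)); 
for b in(.15,.08,.04,0.0): print(b,delta(s,p-z*b,R))
E
```

```text
[ 0.4908315  -0.20604071  0.28831748] [ 0.93  0.46 -0.89  1.88  0.41  1.15 -1.64]
0.15 (array([ 4.300e-03, -8.934e-01,  6.000e-04]), array([ 0.    , -0.0009,  0.0013]))
0.08 (array([ 0.0038, -0.8934,  0.3506]), array([ 0.    , -0.0009,  0.0013]))
0.04 (array([ 0.0035, -0.8934,  0.5506]), array([ 0.    , -0.0009,  0.0013]))
0.0 (array([ 0.0033, -0.8934,  0.7506]), array([ 0.    , -0.0009,  0.0013]))
```

carry_out(targets=[{"delta_pos":[0.004,-0.22,0],"angular":[0,0,0.001],"gripper":0.65},{"delta_pos":[0.004,-0.44,0],"angular":[0,0,0.001],"gripper":0.65},{"delta_pos":[0.004,-0.66,0],"angular":[0,0,0.001],"gripper":0.65},{"delta_pos":[0.004,-0.893,0],"angular":[0,0,0.001],"gripper":0.65},{"delta_pos":[0.004,-0.893,0],"angular":[0,0,0.001],"gripper":0.65},{"delta_pos":[0.004,-0.893,0.15],"angular":[0,0,0.001],"gripper":0.65},{"delta_pos":[0.004,-0.893,0.35],"angular":[0,0,0.001],"gripper":0.65},{"delta_pos":[0.004,-0.893,0.35],"angular":[0,0,0.001],"gripper":0.65}])

```text
time_s: 17.2
ee_pos: [0.4659, -0.0296, 0.2157]
orientation: [3.141, 0.158, 0.062]
ft_force: [-1.0, -0.3, -0.6]
grip_width: 0.65
grip_force: 0.0
```

```bash
python3 - <<'E'
from h import *
from rig import ctrl
s=ctrl.sense(); p=np.array([.4582,-.0290,.1398]); R=pose(M,.06,-.15)[1]; z=R.as_matrix()[:,2]
for b in(.04,0.0): print(b,delta(s,p-z*b,R))
E
```

```text
0.04 (array([ 0.0203, -0.0056,  0.1809]), array([0.0008, 0.0053, 0.0015]))
0.0 (array([ 0.0219, -0.0058,  0.3809]), array([0.0008, 0.0053, 0.0015]))
```

carry_out(targets=[{"delta_pos":[0.018,-0.005,0.1],"angular":[0,0.003,0],"gripper":0.65},{"delta_pos":[0.02,-0.005,0.2],"angular":[0,0.003,0],"gripper":0.65},{"delta_pos":[0.02,-0.005,0.3],"angular":[0,0.003,0],"gripper":0.65},{"delta_pos":[0.02,-0.005,0.37],"angular":[0,0.003,0],"gripper":0.65},{"delta_pos":[0.02,-0.005,0.37],"angular":[0,0.003,0],"gripper":0.4},{"delta_pos":[0.02,-0.005,0.37],"angular":[0,0.003,0],"gripper":0.0},{"delta_pos":[0.02,-0.005,0.37],"angular":[0,0.003,0],"gripper":0.0},{"delta_pos":[0.02,-0.005,0.37],"angular":[0,0.003,0],"gripper":0.0}])

```text
time_s: 18.0
ee_pos: [0.4645, -0.029, 0.1462]
orientation: [3.141, 0.142, 0.058]
ft_force: [-1.2, 0.8, 4.6]
grip_width: 0.244
grip_force: 60.4
```

carry_out(targets=[{"delta_pos":[0,0,0],"angular":[0,0,0],"gripper":0.0},{"delta_pos":[0,0,0],"angular":[0,0,0],"gripper":0.0},{"delta_pos":[0,0,0],"angular":[0,0,0],"gripper":0.0}])

```text
time_s: 18.3
ee_pos: [0.4645, -0.029, 0.1462]
orientation: [3.14, 0.142, 0.058]
ft_force: [0.1, 0.3, 6.8]
grip_width: 0.24
grip_force: 60.7
```

```bash
python3 st.py
```

```text
L 0.0442 lat [0.0068 0.0002 0.0046] tilt 0.142 F [0.1 0.3 6.8] F.A 5.6 w 0.24 j [ 0.56  0.58 -0.81  2.14  0.55  0.82 -2.13]
```

carry_out(targets=[{"delta_pos":[0,0,0],"angular":[0,0,0],"gripper":0.5},{"delta_pos":[0,0,0],"angular":[0,0,0],"gripper":0.5},{"delta_pos":[-0.013,0,0.013],"angular":[0,-0.004,0],"gripper":0.5},{"delta_pos":[-0.027,0,0.027],"angular":[0,-0.004,0],"gripper":0.5},{"delta_pos":[-0.027,0,0.027],"angular":[0,-0.004,0],"gripper":0.0},{"delta_pos":[-0.027,0,0.027],"angular":[0,-0.004,0],"gripper":0.0},{"delta_pos":[-0.027,0,0.027],"angular":[0,-0.004,0],"gripper":0.0},{"delta_pos":[-0.027,0,0.027],"angular":[0,-0.004,0],"gripper":0.0}])

```text
time_s: 19.1
ee_pos: [0.4568, -0.0299, 0.1404]
orientation: [3.14, 0.152, 0.058]
ft_force: [-0.5, -0.2, -1.1]
grip_width: 0.251
grip_force: 58.7
```

```bash
python3 st.py
```

```text
L 0.0437 lat [-0.0011 -0.0007 -0.0007] tilt 0.152 F [-0.5 -0.2 -1.1] F.A -0.6 w 0.251 j [ 0.56  0.58 -0.81  2.15  0.55  0.81 -2.14]
```

carry_out(targets=[{"delta_pos":[0.007,0,0.007],"angular":[0,0,0],"gripper":0.0},{"delta_pos":[0.014,0,0.0145],"angular":[0,0,0],"gripper":0.0},{"delta_pos":[0.018,0,0.01],"angular":[0,0,0],"gripper":0.0},{"delta_pos":[0.009,0,0.019],"angular":[0,0,0],"gripper":0.0},{"delta_pos":[0.014,0.006,0.0145],"angular":[0,0.01,0],"gripper":0.0},{"delta_pos":[0.014,-0.006,0.0145],"angular":[0,-0.01,0],"gripper":0.0},{"delta_pos":[0.014,0,0.0145],"angular":[0,0,0],"gripper":0.0}])

```text
time_s: 19.8
ee_pos: [0.4568, -0.0298, 0.14]
orientation: [3.135, 0.159, 0.058]
ft_force: [-10.9, -1.0, 30.5]
grip_width: 0.254
grip_force: 62.8
```

```bash
python3 st.py
```

```text
L 0.0432 lat [-0.0011 -0.0006 -0.0008] tilt 0.159 F [-10.9  -1.   30.5] F.A 31.3 w 0.254 j [ 0.55  0.58 -0.81  2.15  0.55  0.82 -2.15]
```

The stop is rigid at L = 43.2 mm under 31 N even while wiggling, and flush is 43 mm. So the collar is seated. I'll relax, release and retract.

carry_out(targets=[{"delta_pos":[-0.006,0,-0.006],"angular":[0,0,0],"gripper":0.0},{"delta_pos":[-0.011,0,-0.0115],"angular":[0,0,0],"gripper":0.0},{"delta_pos":[-0.011,0,-0.0115],"angular":[0,0,0],"gripper":0.3},{"delta_pos":[-0.011,0,-0.0115],"angular":[0,0,0],"gripper":0.5},{"delta_pos":[-0.011,0,-0.0115],"angular":[0,0,0],"gripper":0.65},{"delta_pos":[-0.011,0,-0.0115],"angular":[0,0,0],"gripper":0.65},{"delta_pos":[-0.011,0,-0.0115],"angular":[0,0,0],"gripper":0.65}])

```text
time_s: 20.5
ee_pos: [0.4582, -0.0296, 0.1398]
orientation: [3.141, 0.15, 0.058]
ft_force: [-0.3, 0.6, 0.6]
grip_width: 0.648
grip_force: 0.0
```

carry_out(targets=[{"delta_pos":[0,0,-0.1],"angular":[0,0,0],"gripper":0.65},{"delta_pos":[0,0,-0.3],"angular":[0,0,0],"gripper":0.65},{"delta_pos":[0,0,-0.5],"angular":[0,0,0],"gripper":0.65},{"delta_pos":[0,0.2,-0.7],"angular":[0,0,0],"gripper":0.65},{"delta_pos":[0,0.45,-0.75],"angular":[0,0,0],"gripper":0.65},{"delta_pos":[0,0.7,-0.75],"angular":[0,0,0],"gripper":0.65},{"delta_pos":[0,0.9,-0.75],"angular":[0,0,0],"gripper":0.65},{"delta_pos":[0,0.9,-0.75],"angular":[0,0,0],"gripper":0.65}])

```text
time_s: 21.3
ee_pos: [0.4902, -0.2168, 0.2874]
orientation: [3.137, 0.151, 0.045]
ft_force: [0.1, 0.6, -0.9]
grip_width: 0.654
grip_force: 0.0
```

```bash
python3 - <<'E'
from h import *
from rig import ctrl
T,S=ctrl.camera("top"),ctrl.camera("side")
def cap(c,x0,y0,x1,y1):
    w=c["frame"][y0:y1,x0:x1,0].astype(float); w=np.clip(w-40-(w.max()-40)*.35,0,None); yy,xx=np.mgrid[y0:y1,x0:x1]; return np.array([(w*xx).sum(),(w*yy).sum()])/w.sum()
a,b=cap(T,254,232,262,239),cap(S,279,191,286,198); print(a,b,tri(T,a,S,b))
print([T["frame"][y,256,1] for y in range(210,220)],ctrl.sense()["ft_force"])
print("orange",[(x[0],x[1]) for x in blobs(S,(3,120,60),(16,255,255)) if 320<x[1][0]<340])
E
```

```text
[257.74344489 235.22876144] [281.99825726 194.51075117] (array([ 0.4474649 , -0.03145057,  0.16960282]), np.float64(0.0004826563983005158))
[np.uint8(100), np.uint8(98), np.uint8(98), np.uint8(95), np.uint8(69), np.uint8(38), np.uint8(31), np.uint8(43), np.uint8(61), np.uint8(72)] [ 0.15880158  1.00238181 -0.26106956]
orange [([325, 121, 11, 19, 140], [329.44, 129.61])]
```

```bash
python3 - <<'E'
from h import *
import pickle
T,S=pickle.load(open("c2.pkl","rb")); d0=pickle.load(open("cams0.pkl","rb"))
u=np.array([.825*np.cos(.06),.825*np.sin(.06),.565])
for m in(np.array([.4853,-.0275,.125]),np.array([.487,-.0275,.125])):
  for n,c in(("top",T),("side",S)):
    print(n,m[0],{k:proj(c,m+v)[0].round(2).tolist() for k,v in(("u-25",-.025*u),("mouth",0*u),("u15",.015*u),("u15+6mm",.015*u+.006*A),("u13.5",.0135*u),("u25",.025*u),("cap",.06*A),("cap-1.5u",.06*A-.0015*u))})
# side profile along u line
m=np.array([.4853,-.0275,.125]); ts=np.arange(-.03,.031,.0015)
P=proj(S,[m+t*u for t in ts]).astype(np.float32); 
f=lambda c:cv2.remap(c["frame"][...,1],P[:,:1],P[:,1:],cv2.INTER_LINEAR)[:,0]
for t,a,b in zip(ts,f(d0["side"]),f(S)): print(round(t*1e3,1),a,b,end=" | ")
E
```

```text
top 0.4853 {'u-25': [256.48, 229.85], 'mouth': [255.8, 219.28], 'u15': [255.38, 212.83], 'u15+6mm': [255.48, 214.1], 'u13.5': [255.42, 213.48], 'u25': [255.1, 208.48], 'cap': [256.83, 233.05], 'cap-1.5u': [256.87, 233.72]}
side 0.4853 {'u-25': [274.61, 208.68], 'mouth': [268.25, 199.94], 'u15': [264.43, 194.69], 'u15+6mm': [265.55, 193.94], 'u13.5': [264.81, 195.21], 'u25': [261.88, 191.19], 'cap': [280.1, 192.39], 'cap-1.5u': [280.5, 192.94]}
top 0.487 {'u-25': [256.48, 229.04], 'mouth': [255.79, 218.47], 'u15': [255.38, 212.02], 'u15+6mm': [255.47, 213.29], 'u13.5': [255.42, 212.66], 'u25': [255.09, 207.67], 'cap': [256.82, 232.19], 'cap-1.5u': [256.86, 232.86]}
side 0.487 {'u-25': [274.1, 208.28], 'mouth': [267.74, 199.54], 'u15': [263.93, 194.3], 'u15+6mm': [265.04, 193.55], 'u13.5': [264.31, 194.82], 'u25': [261.38, 190.8], 'cap': [279.56, 191.98], 'cap-1.5u': [279.96, 192.53]}
-30.0 125 131 | -28.5 122 125 | -27.0 117 112 | -25.5 111 93 | -24.0 107 75 | -22.5 104 64 | -21.0 103 60 | -19.5 102 56 | -18.0 103 52 | -16.5 104 50 | -15.0 105 52 | -13.5 105 56 | -12.0 105 59 | -10.5 105 60 | -9.0 105 61 | -7.5 101 61 | -6.0 95 62 | -4.5 87 62 | -3.0 77 62 | -1.5 72 62 | 0.0 67 62 | 1.5 67 64 | 3.0 71 67 | 4.5 77 67 | 6.0 87 63 | 7.5 96 58 | 9.0 102 60 | 10.5 104 76 | 12.0 105 91 | 13.5 104 104 | 15.0 104 108 | 16.5 103 110 | 18.0 103 110 | 19.5 102 109 | 21.0 102 109 | 22.5 105 110 | 24.0 111 117 | 25.5 120 127 | 27.0 123 130 | 28.5 126 133 | 30.0 126 134 |
```

The two views together fit a collar displaced slightly down the slope and about 0–1 mm proud, which agrees with the hard stop. The orange probe hasn't moved, so I'm handing in.

```bash
python3 -c "
from rig import ctrl
print(ctrl.job_done())"
```

```text
the job is handed in; nothing more can be done
None
```

The green probe is in the green station's slanted well, pushed to a hard stop with its collar flush by arm position (cameras only good to a few mm) and released; the orange probe still stands in the stand, and the job is handed in.

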